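Unlock and start the nail-curing lamp

ROBOT

A 6-joint arm with a two-finger parallel gripper is mounted at the origin on the work surface. World frame = base frame: x ahead of the robot, y to its left, z up, the work surface at z = 0. Lengths are in m, angles in rad, forces in N, time in s.
With the tool pointing down it reaches from about 0.375 to 0.9 m from the base axis. Payload 3.1 kg.
Tool frame: the origin (TCP) lies midway between the tips of the shut fingers; the grasp point (between the pads) lies 19 mm behind it; z points along the fingers, y is the line along which they close (so a half turn about z gives the same grasp; the last joint's range is limited). The gripper opens to 87 mm and grips with 3 to 60 N. Pads are 19 mm wide; open, the fingers measure 117 mm over their backs; the gripper's body (75 mm by 190 mm) begins 51 mm behind the grasp point.
Start: joints at [1.111, 0.527, 1.433, -0, 1.181, -0.178], TCP at [0.174, 0.6, 0.223] pointing down, gripper open.
Joint ranges: [-3.08, 3.08], [-0.75, 2.2], [0.22, 2.44], [-1.43, 4.57], [0, 2.65], [-2.85, 2.85]. Speed limits (rad/s): [2.79, 2.79, 3.14, 3.14, 3.14, 3.14].

INTERFACE

Orientations are given as a rotation vector (axis times angle).
In Python, from station import r, get_image, camera_params gives the robot as it stands.
- The arm moves only by the tool apply_moves, never from a script. Its argument "moves" is a list of rows, each a list of 3 entries, a list of its own where there are three numbers: the turn, a rotation vector about the tool's x, y, z in rad, then the shift along the tool's x, y, z in mm, then the opening in per cent of the stroke, from 0 (shut) to 100 (fully open). In form: [[[wx, wy, wz], [tx, ty, tz], claw], ...]. A call has 1 to 20 rows; each row shifts and turns the commanded pose from where the row before left it, along the tool's axes as they then stand; what a row does not reach is not made up. A row lasts 1/8 s, in which the tool goes at most 62.5 mm and 10.7 degrees, less where a joint would pass 70% of its speed; a pose out of reach is approached as far as the arm can. A call with a gripper value outside its range is refused whole. The fingers move at their own pace and stop on an object; the grip force is fixed at half the most. Time passes only in rows, so rows that do not move let the fingers close. It gives the time, the measured TCP pose, the force, the opening and the grip force at its end, in the units of the state.
- r.get_obs(): the state, without advancing time (a new reading comes with each control period).
- get_image(name): name is "side" or "top" or "wrist"; returns (picture, depth): 480x640x3 uint8, red, green, blue; 480x640 float32, m along the optical axis (not along the pixel's ray), 0 where there is no reading.
- camera_params(name): a dict with "fx", "fy", "cx", "cy" (pixels), "view" (4x4, takes a point from world to camera coordinates); the wrist camera has in their place "mount" (4x4, takes a point from camera to tool coordinates, whose origin is the TCP and whose axes are the flange's). Camera axes: x right, y up, looking along -z (the intrinsics and any distortion apply to the point x, -y, -z); pixel columns grow to the right and rows downward; lengths in m; the calibration is good to about 2 mm. A picture is of the moment at which its call begins: read the wrist's pose just before it. camera_params takes no time and is no camera call.
- r.job_done(): hands the job in; it is judged then, once.
The state is a dict: "clock": time; "joint_pos": joint angles; "joint_vel": joint speeds; "joint_torque": joint torques, N m; "ee_pos": TCP position; "ee_rot": TCP orientation; "force": force on the tool from outside, world axes, zero at the start; "ft_torque": the same for the moment, N m; "finger_gap": finger opening in m; "gripper_force": force on a finger pad.
Only numpy, scipy, OpenCV 4.12 (cv2) and the standard library are available. Lean on these libraries where they do the work, as an engineer would, in place of code of your own. Each camera call takes 0.05 s, during which the arm holds its last target. There are 200 camera calls.

TASK

Unlock the nail-curing lamp: press the two big round keys on its roof right down together, one fingertip on each, keep both down for three seconds, and let both come up again. Then start the lamp by pressing the bar-shaped key right down, and take the hand away. Do not lift or shove the lamp, do not press the two small keys, and leave everything else where it stands.

Things in the scene. Friction and masses are not known exactly. Their poses are not given: they have to be found in the camera images.
- lamp: white nail-curing lamp, loose on rubber feet, about 1.6 kg: a hood 200 (x) x 220 (y) x 100 mm (z) with a flat level roof. Origin: centre of its underside, z up; its hand opening is on the +x side, away from the robot (turned up to 35 degrees). On the roof are five plain grey keys that go straight down, and a flat black display at x 78 mm. It slides or tips if shoved sideways.
- key_left_top (a point): centre of the top face of the big round key at lamp y +30 mm: 22 mm across, standing 12 mm above the roof when up (112 mm above the table); lamp x 0. The point moves with the key.
- key_right_top (a point): the same for the other big round key, at lamp y -30 mm; the two are 60 mm apart centre to centre, with nothing raised between them.
- bar_key_top (a point): centre of the top face of the bar-shaped start key: 18 mm (lamp x) by 42 mm (lamp y), standing 12 mm above the roof when up. It lies at lamp x -45, y 0 mm, the key nearest the robot.
- key_left (a joint): travel of the big round key at lamp y +30 mm. 0 is up (at rest), 0.007 m is fully down. A spring returns it: it starts to move at 1.5 N and is at the bottom at 5 N.
- key_right (a joint): travel of the big round key at lamp y -30 mm. 0 is up (at rest), 0.007 m is fully down. A spring returns it: it starts to move at 1.5 N and is at the bottom at 5 N.
- bar_key (a joint): travel of the bar-shaped start key. 0 is up (at rest), 0.007 m is fully down. A spring returns it: it starts to move at 1.5 N and is at the bottom at 5 N.
- small_left (a joint): travel of the small round key at lamp x 42, y +16 mm: 12 mm across, 10 mm above the roof; not to be pressed. 0 up, 0.007 m down.
- small_right (a joint): travel of the small round key at lamp x 42, y -16 mm: as the other small one; not to be pressed. 0 up, 0.007 m down.
- basket: white supply basket, fixed, 200 x 250 mm, 75 mm high, with bottles and files standing in it up to 170 mm above the table; origin: centre of its underside. It stands on the other half of the table from the lamp, left or right.
- polish_a: a small amber nail polish bottle, 32 mm across, 78 mm tall with its black cap, standing on the table on the robot's side of the lamp. Loose, a bystander; origin: centre of its underside.
- polish_b: a small white nail polish bottle, 32 mm across, 78 mm tall, beside the amber one. Loose, a bystander; origin: centre of its underside.
- gel_pot: a gel pot 34 mm across and 28 mm tall with a black lid, standing on the lamp's roof near a far corner. Loose, a bystander; origin: centre of its underside.
- tape_roll: a roll of paper tape 76 mm across, 24 mm high, lying flat near the basket. Loose, a bystander; origin: centre of its underside.
- soak_bowl: a white soaking bowl 116 mm across, 50 mm high, beyond the basket. Loose, a bystander; origin: centre of its underside.
- buff_brush: a brush 140 mm long lying near the basket. Loose, a bystander.
- file_block: a grey buffing block 92 x 26 x 26 mm, lying on the table beyond the lamp. Loose, a bystander; origin: centre of its underside.

How it is judged:
By the outcome, as a careful person would: the job done as asked, in the order asked, and still so for the second after the job is handed in, with the robot touching nothing.
It also fails if it takes over 54 s, if anything falls off the work surface, if the arm or the gripper's body presses on something with over 40 N, if the wrist force passes 120 N, or if a joint passes its speed limit or range.

## Working session

There is one attempt and no reset: what is moved stays moved. The work goes in short steps, Python scripts to look and compute and a tool call to move; the robot and the scene stay as the last step left them, time stands still between calls to the robot, and variables do not carry over. Pictures are saved under pics/ and viewed, at most 10 in all, crops included, and the job is handed in when it is done.

Besides the shell and the picture viewer there is one more tool, called as name([rows], argument=value, ...), one row to a line, values as JSON. apply_moves: Moves the arm, as the interface text tells. Its arguments: {"type":"object","properties":{"moves":{"type":"array","items":{"type":"array"}}},"required":["moves"]}

```bash
mkdir -p pics
cat > h.py <<'E'
import numpy as np, cv2
from station import r,get_image,camera_params
from scipy.spatial.transform import Rotation as R
def cam2world(name,o):
    c=camera_params(name)
    if 'view' in c: return c,np.linalg.inv(np.array(c['view']))
    T=np.eye(4);T[:3,:3]=R.from_rotvec(o['ee_rot']).as_matrix();T[:3,3]=o['ee_pos']
    return c,T@np.array(c['mount'])
def ray(name,o,u,v,z):
    c,T=cam2world(name,o)
    d=T[:3,:3]@np.array([(u-c['cx'])/c['fx'],-(v-c['cy'])/c['fy'],-1]);p=T[:3,3]
    return p+d*(z-p[2])/d[2]
def cloud(name,o,D):
    c,T=cam2world(name,o)
    v,u=np.mgrid[:480,:640]
    P=np.stack([(u-c['cx'])/c['fx']*D,-(v-c['cy'])/c['fy']*D,-D,np.ones_like(D)],-1)
    return (P@T.T)[...,:3]
E
python3 - <<'E'
from h import *
o=r.get_obs();print(o['clock'],o['ee_pos'],o['ee_rot'],o['finger_gap'],o['force'])
for n in ['top','side','wrist']:
    print({k:(np.round(v,3).tolist()) for k,v in camera_params(n).items()})
I,D=get_image('top');cv2.imwrite('pics/top0.png',I[...,::-1]);np.save('topD.npy',D);np.save('topI.npy',I)
P=cloud('top',o,D)
m=(abs(P[...,2]-.1)<.006)
print(m.sum(),np.argwhere(m).mean(0),np.median(P[m],0))
E
```

```text
0.0 [0.17348332 0.59969058 0.22157145] [-0.44109861 -3.10984627  0.00319401] 0.0871939175388256 [-1.03168031  0.48950736 -0.06190703]
{'fx': 447.542, 'fy': 447.542, 'cx': 327.017, 'cy': 238.654, 'view': [[-0.006, -1.0, -0.008, -0.009], [0.999, -0.006, 0.043, -0.542], [-0.043, -0.007, 0.999, -0.972], [0.0, 0.0, 0.0, 1.0]]}
{'fx': 582.286, 'fy': 582.286, 'cx': 327.263, 'cy': 230.893, 'view': [[-0.941, -0.337, 0.005, 0.522], [0.24, -0.66, 0.712, -0.213], [-0.237, 0.671, 0.703, -1.051], [0.0, 0.0, 0.0, 1.0]]}
{'fx': 360.056, 'fy': 360.056, 'cx': 319.98, 'cy': 238.08, 'mount': [[-0.0, 0.956, 0.293, 0.08], [1.0, 0.0, -0.0, -0.0], [-0.001, 0.293, -0.956, -0.162], [0.0, 0.0, 0.0, 1.0]]}
11772 [228.38973836 248.75849473] [0.56486146 0.20218299 0.09937502]
```

View pics/top0.png

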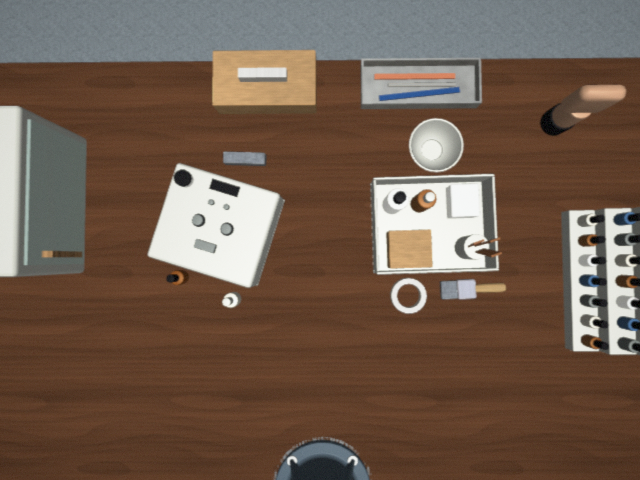

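The top view shows the lamp at about (215,225): big keys at (198,220) and (227,229), bar at (205,246), small keys at (211,202) and (226,207), gel pot at (183,178). The bottles stand at (177,278) and (231,300). A tall cabinet is at the left, columns 0–85.

```bash
cat > k.py <<'E'
from h import *
def keys(name,o,I,D,zlo=.085,zhi=.13):
    P=cloud(name,o,D);g=I.astype(int)
    roof=((abs(P[...,2]-.1)<.02)&(P[...,1]>0)).astype(np.uint8)
    m=(g.max(2)<165)&(g.max(2)>50)&(g.max(2)-g.min(2)<30)&(roof>0)
    cs,_=cv2.findContours(m.astype(np.uint8),0,2)
    for c in cs:
        if cv2.contourArea(c)<12: continue
        (u,v),(w,h),a=cv2.minAreaRect(c);M=cv2.moments(c);u,v=M['m10']/M['m00'],M['m01']/M['m00']
        print(np.round([u,v,w,h,a],1),'z',np.round(np.median(P[int(v)-1:int(v)+2,int(u)-1:int(u)+2,2]),4),'ray@.112',np.round(ray(name,o,u,v,.112)[:2],4))
E
python3 - <<'E'
from k import *
o=r.get_obs();I=np.load('topI.npy');D=np.load('topD.npy')
keys('top',o,I,D)
P=cloud('top',o,D)
for u,v in [(40,190),(75,190),(75,130),(75,260),(84,265)]: print(u,v,P[v,u])
I,D=get_image('side');cv2.imwrite('pics/side0.png',I[...,::-1]);keys('side',o,I,D)
E
```

```text
[ 62.1 265.   13.2  24.5  21.8] z 0.105 ray@.112 [0.4889 0.5118]
[204.7 245.   21.    8.5  17.1] z 0.112 ray@.112 [0.5269 0.2295]
[226.8 228.7  12.   13.    0. ] z 0.1112 ray@.112 [0.5588 0.1859]
[198.4 220.   12.   12.   90. ] z 0.1107 ray@.112 [0.5765 0.2424]
[226.1 206.3   4.5   4.5  26.6] z 0.109 ray@.112 [0.6033 0.1874]
[211. 202.   4.   4.  90.] z 0.109 ray@.112 [0.6122 0.2175]
[265.3 242.    2.2  96.5  17.5] z 0.0921 ray@.112 [0.532  0.1096]
[224.2 187.4  29.4  10.8  17.1] z 0.1008 ray@.112 [0.6411 0.1913]
[ 65.5 190.  127.5  20.8  86.8] z 0.1024 ray@.112 [0.6382 0.5081]
40 190 [0.62802813 0.51584087 0.17808529]
75 190 [0.64511854 0.51536767 0.06630131]
75 130 [ 0.79252213  0.55757497 -0.00252568]
75 260 [0.49861791 0.51316462 0.06529295]
84 265 [0.48748391 0.52245225 0.01403451]
[263.6 330.3  14.1  14.1  45. ] z 0.113 ray@.112 [0.5743 0.2507]
[296.4 331.3  11.3  25.5  45. ] z 0.1121 ray@.112 [0.5239 0.2345]
[271.  369.1  79.4 174.   81.7] z 0.1007 ray@.112 [0.5343 0.3126]
[250.4 311.8   5.    7.    0. ] z 0.1101 ray@.112 [0.6102 0.224 ]
[615.9 333.9  59.3  28.2  37.6] z 0.1022 ray@.112 [0.0381 0.064 ]
[287.2 307.   13.   14.   90. ] z 0.1126 ray@.112 [0.5567 0.1941]
[263.3 299.9   6.    5.   90. ] z 0.1098 ray@.112 [0.6004 0.1939]
[241.3 296.9  10.5  33.8  48.4] z 0.1021 ray@.112 [0.6381 0.2006]
```

View pics/side0.png

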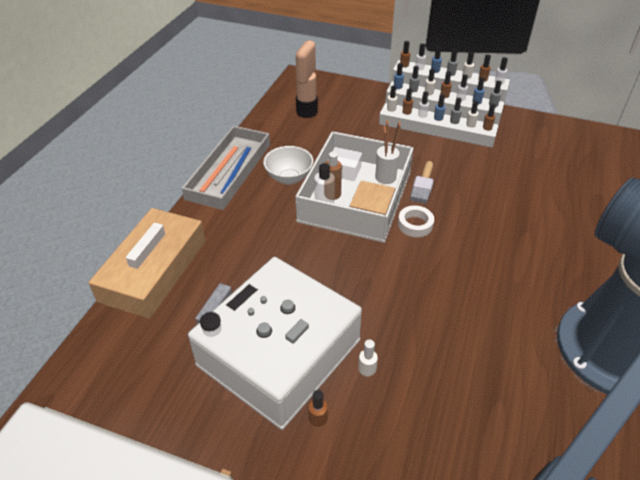

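Side and top agree to within 8 mm, with a yaw of about -17°. I'll move above the lamp and check from close by.

apply_moves([
  [[0,0,0],[-34,-18,0],52],
  [[0,0,0],[-34,-18,0],52],
  [[0,0,0],[-34,-18,0],52],
  [[0,0,0],[-34,-18,0],52],
  [[0,0,0],[-34,-18,0],52],
  [[0,0,0],[-34,-18,0],52],
  [[0,0,0],[-34,-18,0],52],
  [[0,0,0],[-34,-18,0],52],
  [[0,0,0],[-34,-18,0],52],
  [[0,0,0],[-34,-18,0],52],
  [[0,0,0],[-34,-18,0],52],
  [[0,0,0],[-34,-18,0],52],
  [[0,0,0],[-34,-18,0],52],
  [[0,0,0],[-34,-18,0],52],
  [[0,0,0.02],[0,0,0],52],
  [[0,0,0],[0,0,0],52],
  [[0,0,0],[0,0,0],52],
])

```text
clock: 2.22
ee_pos: [0.5597, 0.2267, 0.2224]
ee_rot: [-0.47, -3.105, 0.0]
force: [-0.2, 1.1, 0.2]
finger_gap: 0.0449
gripper_force: 0.0
```

Run:
```python
from k import *
o=r.get_obs();print(o['clock'],o['ee_pos'],o['finger_gap'],o['force']);M=R.from_rotvec(o['ee_rot']).as_matrix();print(M.round(3))
I,D=get_image('wrist');cv2.imwrite('pics/w1.png',I[...,::-1]);keys('wrist',o,I,D)
P=cloud('wrist',o,D)
```

```text
2.225 [0.55969804 0.22674159 0.22236571] 0.04491382868002626 [-0.15842266  1.05832199  0.18637388]
[[-0.955  0.296 -0.001]
 [ 0.296  0.955  0.   ]
 [ 0.001 -0.    -1.   ]]
[311.  317.7  10.   95.   90. ] z 0.1003 ray@.112 [0.6279 0.1977]
[410.2 312.1  22.4   4.2  28.6] z 0.1126 ray@.112 [0.6476 0.2792]
[329.3 291.9  14.   13.   90. ] z 0.1099 ray@.112 [0.6095 0.2194]
[291.9 291.8  12.   15.    0. ] z 0.1103 ray@.112 [0.6003 0.1898]
[346.7 243.8  30.   31.   90. ] z 0.1127 ray@.112 [0.5736 0.2447]
[274.3 243.6  31.1  29.7  45. ] z 0.1121 ray@.112 [0.5564 0.1899]
[310.1 190.5  23.   53.   90. ] z 0.1117 ray@.112 [0.5244 0.2299]
```

View pics/w1.png

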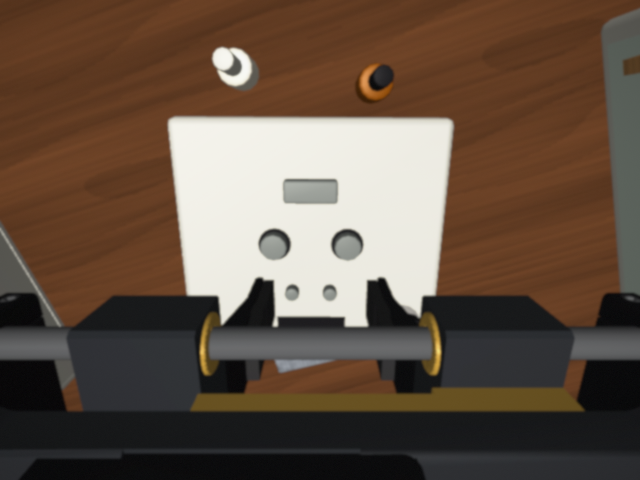

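The wrist view shows the big keys at (274,243) and (347,243) and the bar at (310,190), with clear space around them. The midpoint is near (0.566, 0.218), so the tool needs to go -7.5 mm in x and -8 mm in y. I'll descend to just above the keys.

apply_moves([
  [[0,0,0],[-4,-4,20],56],
  [[0,0,0],[-4,-4,25],56],
  [[0,0,0],[0,0,25],56],
  [[0,0,0],[0,0,15],56],
  [[0,0,0],[0,0,11],56],
  [[0,0,0],[0,0,0],56],
  [[0,0,0],[0,0,0],56],
])

```text
clock: 3.15
ee_pos: [0.5667, 0.2161, 0.1273]
ee_rot: [0.472, 3.105, 0.001]
force: [0.1, -0.1, 0.3]
finger_gap: 0.0487
gripper_force: 0.0
```

Run:
```python
from k import *
o=r.get_obs();print(o['clock'],o['ee_pos'],o['finger_gap'],o['force'])
I,D=get_image('wrist');S,_=get_image('side')
a=cv2.resize(I[60:360,170:470],(400,400));b=cv2.resize(S[250:370,200:320],(400,400),interpolation=2)
cv2.imwrite('pics/w2.png',np.hstack([a,b])[...,::-1]);keys('wrist',o,I,D)
```

```text
3.15 [0.56673737 0.2161356  0.1272784 ] 0.04866711473427878 [ 0.11391923 -0.1199107   0.28686166]
[321.6 380.1  16.   98.   90. ] z 0.1007 ray@.112 [0.6254 0.1989]
[371.1 274.8  88.5  48.3  62.7] z 0.1118 ray@.112 [0.5696 0.2437]
[270.  274.6  52.3  45.3  45. ] z 0.1116 ray@.112 [0.5535 0.1925]
[320.8 201.9  83.   38.   -0. ] z 0.1116 ray@.112 [0.5242 0.2299]
[528.  154.1  67.6 226.3  27.1] z 0.0987 ray@.112 [0.5316 0.3318]
[277.3 111.5 205.  427.   90. ] z 0.0996 ray@.112 [0.4775 0.2232]
```

View pics/w2.png

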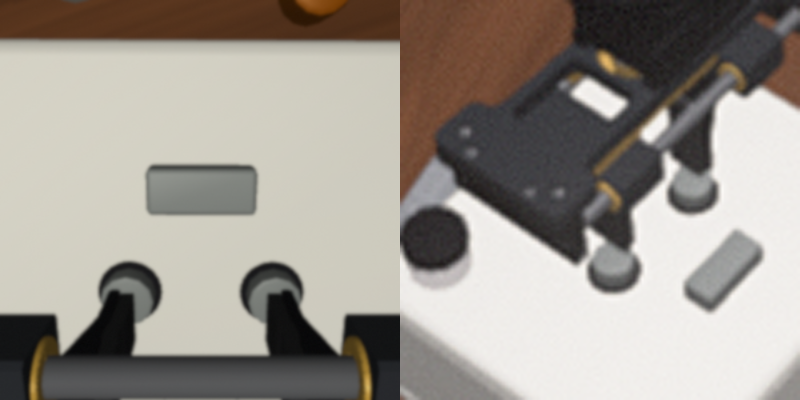

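The left crop shows the bar centred on the tool and a fingertip over each round key. The right crop (side view) confirms it. Pressing now in steps, watching the force.

apply_moves([
  [[0,0,0],[0,0,8],56],
  [[0,0,0],[0,0,6],56],
  [[0,0,0],[0,0,3],56],
  [[0,0,0],[0,0,2],56],
  [[0,0,0],[0,0,2],56],
  [[0,0,0],[0,0,0],56],
])

```text
clock: 4.0
ee_pos: [0.5661, 0.2159, 0.1065]
ee_rot: [-0.472, -3.106, 0.0]
force: [-2.4, -0.5, 7.8]
finger_gap: 0.049
gripper_force: 4.2
```

apply_moves([
  [[0,0,0],[0,0,1],56],
  [[0,0,0],[0,0,1],56],
  [[0,0,0],[0,0,0],56],
  [[0,0,0],[0,0,0],56],
])

```text
clock: 4.5
ee_pos: [0.5661, 0.2158, 0.1053]
ee_rot: [0.472, 3.106, -0.0]
force: [-4.3, -1.6, 12.2]
finger_gap: 0.0484
gripper_force: 5.9
```

apply_moves([
  [[0,0,0],[0,0,0.7],56],
  [[0,0,0],[0,0,0.6],56],
  [[0,0,0],[0,0,0],56],
  [[0,0,0],[0,0,0],56],
])

```text
clock: 5.0
ee_pos: [0.5661, 0.2158, 0.1053]
ee_rot: [0.472, 3.105, -0.0]
force: [-5.5, -1.5, 17.7]
finger_gap: 0.0487
gripper_force: 9.2
```

Run:
```python
from h import *
o=r.get_obs();print(o['clock'],o['ee_pos'],o['finger_gap'],o['force'],o['ft_torque'])
S,_=get_image('side')
cv2.imwrite('pics/s3.png',cv2.resize(S[270:350,230:330],(750,600),interpolation=2)[...,::-1])
```

```text
5.0 [0.56609546 0.21584566 0.10526812] 0.048729237655306706 [-5.49159173 -1.50276268 17.72180313] [-0.26450584  0.8767558   0.04968707]
```

View pics/s3.png

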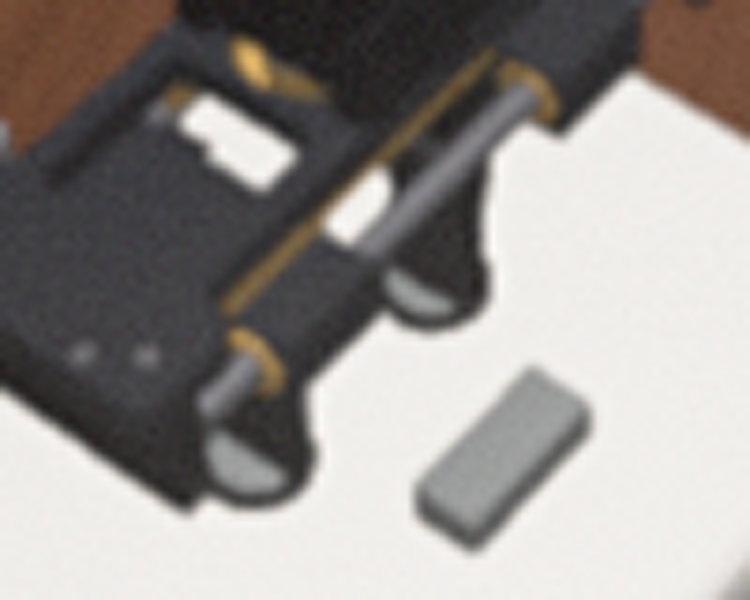

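Both keys are seen sunk to a similar depth. The height has stopped at 0.1053 while the force rises, so they are at the bottom. I'll add a little margin and hold over 3 s.

apply_moves([
  [[0,0,0],[0,0,0.7],56],
  [[0,0,0],[0,0,0],56],
  [[0,0,0],[0,0,0],56],
  [[0,0,0],[0,0,0],56],
  [[0,0,0],[0,0,0],56],
  [[0,0,0],[0,0,0],56],
  [[0,0,0],[0,0,0],56],
  [[0,0,0],[0,0,0],56],
  [[0,0,0],[0,0,0],56],
  [[0,0,0],[0,0,0],56],
  [[0,0,0],[0,0,0],56],
  [[0,0,0],[0,0,0],56],
  [[0,0,0],[0,0,0],56],
  [[0,0,0],[0,0,0],56],
  [[0,0,0],[0,0,0],56],
  [[0,0,0],[0,0,0],56],
  [[0,0,0],[0,0,0],56],
])

```text
clock: 7.18
ee_pos: [0.5661, 0.2158, 0.1052]
ee_rot: [0.472, 3.105, -0.0]
force: [-6.6, -1.1, 21.9]
finger_gap: 0.0488
gripper_force: 10.9
```

apply_moves([
  [[0,0,0],[0,0,0],56],
  [[0,0,0],[0,0,0],56],
  [[0,0,0],[0,0,0],56],
  [[0,0,0],[0,0,0],56],
  [[0,0,0],[0,0,0],56],
  [[0,0,0],[0,0,0],56],
  [[0,0,0],[0,0,0],56],
  [[0,0,0],[0,0,0],56],
  [[0,0,0],[0,0,0],56],
  [[0,0,0],[0,0,0],56],
  [[0,0,0],[0,0,0],56],
  [[0,0,0],[0,0,0],56],
  [[0,0,0],[0,0,0],56],
  [[0,0,0],[0,0,0],56],
  [[0,0,0],[0,0,0],56],
])

```text
clock: 9.05
ee_pos: [0.5662, 0.2159, 0.1052]
ee_rot: [0.472, 3.105, -0.0]
force: [-5.9, -2.2, 22.5]
finger_gap: 0.0488
gripper_force: 10.9
```

Held for over 4 s. Releasing straight up, closing the fingers and moving above the bar key (45 mm along tool +x).

apply_moves([
  [[0,0,0],[0,0,-5],56],
  [[0,0,0],[0,0,-10],56],
  [[0,0,0],[0,0,-15],56],
  [[0,0,0],[0,0,-10],56],
  [[0,0,0],[15,0,0],0],
  [[0,0,0],[15,0,0],0],
  [[0,0,0],[15,0,0],0],
  [[0,0,0],[0,0,0],0],
  [[0,0,0],[0,0,0],0],
  [[0,0,0],[0,0,0],0],
  [[0,0,0],[0,0,0],0],
  [[0,0,0],[0,0,0],0],
])

```text
clock: 10.55
ee_pos: [0.5235, 0.2291, 0.1415]
ee_rot: [0.473, 3.106, 0.0]
force: [-0.6, 0.6, 0.5]
finger_gap: 0.0006
gripper_force: 0.0
```

Run:
```python
from k import *
o=r.get_obs();print(o['clock'],o['ee_pos'],o['finger_gap'],o['force'])
S,D=get_image('side');keys('side',o,S,D)
cv2.imwrite('pics/s4.png',cv2.resize(S[250:370,200:360],(800,600),interpolation=2)[...,::-1])
I,D=get_image('top');keys('top',o,I,D)
```

```text
10.55 [0.52346977 0.22913528 0.14149093] 0.0005958321655815987 [-0.61338137  0.59949884  0.53936466]
[261.4 333.2  15.8   6.7  33.7] z 0.1077 ray@.112 [0.5754 0.257 ]
[296.2 331.6  12.2  27.6  42.5] z 0.1133 ray@.112 [0.5239 0.2352]
[270.6 367.3  79.4 174.   81.7] z 0.1011 ray@.112 [0.5361 0.3099]
[615.7 333.6  64.1  27.5  37.4] z 0.1019 ray@.112 [0.0384 0.0635]
[284.7 309.7   4.9   8.5  45. ] z 0.1091 ray@.112 [0.5584 0.2007]
[229.8 305.1  12.1   7.9  65.6] z 0.1012 ray@.112 [0.6486 0.2231]
[226.8 228.7  12.   13.    0. ] z 0.1119 ray@.112 [0.5588 0.1859]
[198.5 219.6  12.   12.   90. ] z 0.1121 ray@.112 [0.5772 0.2421]
[211. 202.   4.   4.  90.] z 0.1092 ray@.112 [0.6122 0.2175]
[265.3 241.8   2.1  96.5  17.5] z 0.0934 ray@.112 [0.5326 0.1095]
[224.3 187.4  29.3  10.8  17.1] z 0.1 ray@.112 [0.6411 0.1912]
[ 65.3 180.1  15.  125.    0. ] z 0.1045 ray@.112 [0.658  0.5089]
```

View pics/s4.png

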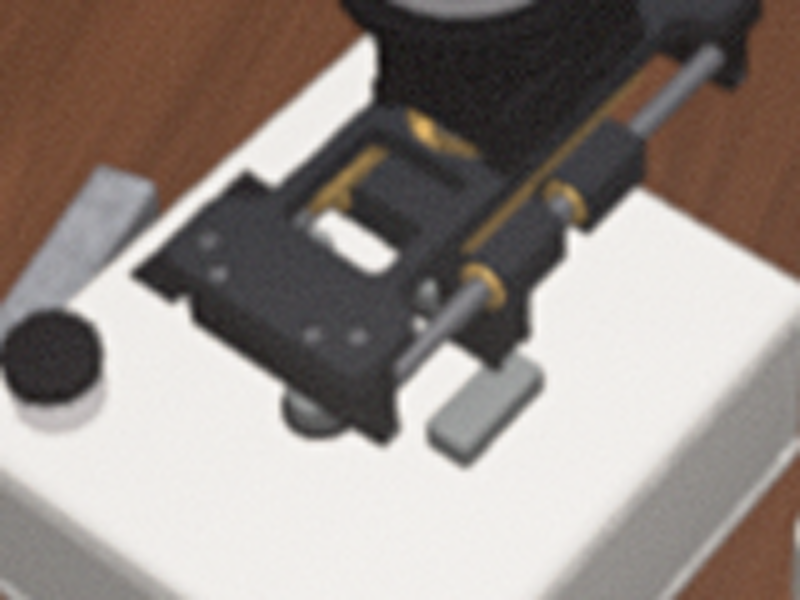

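The lamp has not moved, both big keys are back up (z 0.112), and the closed fingers are above the bar. Pressing the bar.

apply_moves([
  [[0,0,0],[0,0,15],0],
  [[0,0,0],[0,0,10],0],
  [[0,0,0],[0,0,5],0],
  [[0,0,0],[0,0,3],0],
  [[0,0,0],[0,0,2],0],
  [[0,0,0],[0,0,1.5],0],
  [[0,0,0],[0,0,1],0],
  [[0,0,0],[0,0,0],0],
  [[0,0,0],[0,0,0],0],
])

```text
clock: 11.78
ee_pos: [0.5224, 0.2291, 0.1053]
ee_rot: [-0.472, -3.105, 0.001]
force: [-5.5, -1.8, 11.3]
finger_gap: 0.0005
gripper_force: 5.3
```

apply_moves([
  [[0,0,0],[0,0,0.7],0],
  [[0,0,0],[0,0,0],0],
  [[0,0,0],[0,0,0],0],
  [[0,0,0],[0,0,0],0],
])

```text
clock: 12.28
ee_pos: [0.5224, 0.2291, 0.1052]
ee_rot: [-0.472, -3.105, 0.001]
force: [-6.5, -2.6, 14.6]
finger_gap: 0.0004
gripper_force: 7.2
```

apply_moves([
  [[0,0,0],[0,0,-5],0],
  [[0,0,0],[0,0,-12],0],
  [[0,0,0],[0,0,-25],0],
  [[0,0,0],[0,0,-35],0],
  [[0,0,0],[0,0,-35],0],
  [[0,0,0],[30,0,-20],0],
  [[0,0,0],[40,0,0],0],
  [[0,0,0],[40,0,0],0],
  [[0,0,0],[0,0,0],0],
  [[0,0,0],[0,0,0],0],
  [[0,0,0],[0,0,0],0],
])

```text
clock: 13.65
ee_pos: [0.4199, 0.262, 0.2356]
ee_rot: [0.473, 3.104, 0.001]
force: [0.3, -0.2, 0.3]
finger_gap: 0.0004
gripper_force: 0.0
```

Run:
```python
from k import *
o=r.get_obs();print(o['clock'],o['ee_pos'],o['force'])
S,D=get_image('side');keys('side',o,S,D)
cv2.imwrite('pics/s5.png',S[...,::-1])
```

```text
13.65 [0.41988312 0.26196111 0.23558111] [ 0.30297059 -0.22492752  0.27322271]
[260.  372.6  67.  150.   90. ] z 0.0993 ray@.112 [0.5475 0.3238]
[263.7 330.3  14.1  14.1  45. ] z 0.1122 ray@.112 [0.5742 0.2506]
[296.4 331.3  11.3  25.5  45. ] z 0.1132 ray@.112 [0.5239 0.2344]
[350.2 325.7   5.   13.6  33.7] z 0.0876 ray@.112 [0.4457 0.1945]
[616.  333.9  62.   27.6  36.9] z 0.1019 ray@.112 [0.038  0.0639]
[250.4 311.7   7.    5.   90. ] z 0.1089 ray@.112 [0.6102 0.2238]
[286.8 307.1  13.7  13.9  59. ] z 0.112 ray@.112 [0.5572 0.1944]
[263.3 299.9   6.    5.   90. ] z 0.1093 ray@.112 [0.6004 0.1939]
[241.4 296.9  10.4  33.8  48.2] z 0.1003 ray@.112 [0.638  0.2005]
```

View pics/s5.png

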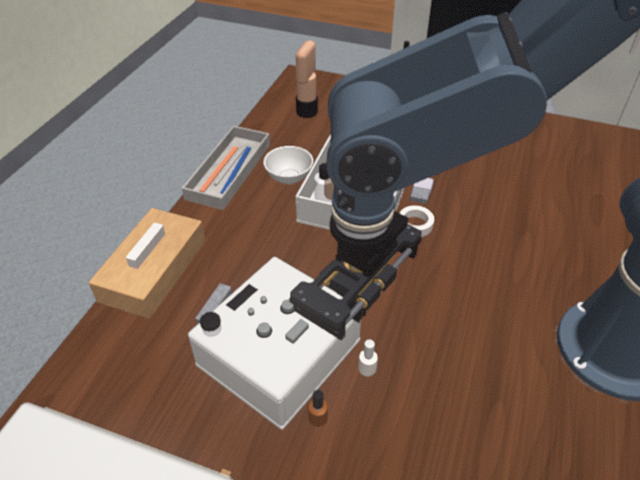

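All keys are up at (264,330), (287,307) and (296,331). The lamp, bottles at (368,358) and (318,405), and pot are where they were, and the hand is clear.

```bash
python3 -c "
from station import r
print(r.job_done())"
```

```text
the job is handed in; nothing more can be done
None
```

I held both big round keys fully down together for about 4 s and released them, then pressed the bar key fully down and took the hand away. In the last picture all keys were up and the lamp, bottles and gel pot had not moved; the job is handed in.

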